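# Take a dead timer off the rail and blank the gap

### The arm

A 6-joint arm with a two-finger parallel gripper is mounted at the origin on the work surface. World frame = base frame: x ahead of the robot, y to its left, z up, the work surface at z = 0. Lengths are in m, angles in rad, forces in N, time in s.
With the tool pointing down it reaches from about 0.275 to 0.825 m from the base axis. Payload 4.9 kg.
Tool frame: the origin (TCP) lies midway between the tips of the shut fingers; the grasp point (between the pads) lies 19 mm behind it (bot.grip_depth is the distance from the TCP to the grasp point, in m); z points along the fingers, y is the line along which they close (so a half turn about z gives the same grasp; the last joint's range is limited). The gripper opens to 85 mm and grips with 20 to 120 N. Pads are 22 mm wide; open, the fingers measure 114 mm over their backs; the gripper's body (76 mm by 85 mm) begins 54 mm behind the grasp point. The pads swing forward as they close: fully open they stand 13 mm farther back than shut.
Start: joints at [1.193, 0.326, -0.193, 1.052, 0, 1.437], TCP at [0.133, 0.534, 0.231] pointing down, gripper open.
Joint ranges: [-2.65, 2.65], [-0.97, 1.79], [-1.3, 1.35], [-1.93, 2.1], [-1.47, 1.37], [-3.14, 3.14]. Speed limits (rad/s): [2.57, 2.57, 3.14, 3.14, 3.14, 3.14].

### API

Orientations are given as a unit quaternion [w, x, y, z].
In Python, from cell import bot gives the robot as it stands. Calls block until the motion is done:
- bot.move_pose(position, orientation): joint-space move of the TCP to a pose.
- bot.move_linear(position, speed=0.15, rotation=None, until_force=None): straight line of the TCP; rotation=None keeps the orientation; speed is the mean speed in m/s. With until_force (N) it stops when the force on the tool has changed by that much, and returns True; else False.
- bot.goto_joints(angles): joint-space move.
- bot.set_gripper(opening, grasp_force=None): opening from 0.0 (shut) to 1.0 (fully open); grasp_force is the grip in N (None keeps the last); returns when the fingers have stopped.
- bot.wait(seconds).
- bot.solve_ik(position, orientation): joint angles nearest the present ones, or None.
- bot.camera(name): name is "scene" or "top" or "wrist"; returns the picture (384x512x3 uint8, red, green, blue); there is no depth.
- bot.calibration(name): a dict with "mtx" (3x3 intrinsics, pixels), "k1" (the pictures are not rectified: a ray, as slopes to the right and down, at radius r is drawn at 1 + k1 r^2 times it, then the intrinsics apply), "extrinsics" (4x4, takes a point from world to camera coordinates); the wrist camera has in their place "hand_eye" (4x4, takes a point from camera to tool coordinates, whose origin is the TCP and whose axes are the flange's). Camera axes: x right, y down, z forward; pixel columns grow to the right and rows downward; lengths in m; the calibration is good to about 2 mm. A picture is of the moment at which its call begins: read the wrist's pose just before it. calibration takes no time and is no camera call.
A pose or a line that the arm cannot do raises bot.PlanningError and nothing moves.
- bot.close_job(): hands the job in; it is judged then, once.
Trained networks look in the newest picture that a camera, given by its name, has taken for a name from the list of things; names that differ only in an ending like _2 or _b are one class to them, and where a whole thing is asked for, a point or a joint stands for the part that bears it (a point fixed in the world has none). Each returns a list of dicts, best first, with "confidence" (0 to 1); they miss things now and then, are a little off and sometimes report something else, mostly with a low value. They report only what shows in the picture. A call takes as long as a camera call.
- bot.search_frame(camera, thing): "bbox" ([left, top, width, height] in pixels, round what is visible of it).
Readings, each from a call of its own:
- bot.read_clock(): time.
- bot.read_joint_positions(): joint angles.
- bot.read_joint_vel(): joint speeds.
- bot.read_joint_efforts(): joint torques, N m.
- bot.read_position(): TCP position.
- bot.read_tool_rot(): TCP orientation.
- bot.read_ft_force(): force on the tool from outside, world axes, zero at the start.
- bot.read_moment(): the same for the moment, N m.
- bot.read_gripper_width(): opening from 0.0 (shut) to 1.0 (fully open).
- bot.read_finger_force(): force on a finger pad.
Only numpy, scipy, OpenCV 4.12 (cv2) and the standard library are available. Lean on these libraries where they do the work, as an engineer would, in place of code of your own. Each camera call takes 0.05 s, during which the arm holds its last target. There are 200 camera calls.

### The job

The timer on the rail of the opened control console (the device with the round dial) is dead: take it off the rail and set it down gently in the aluminium parts tray, and sit the plain blanking cover, kept at the back of the tip-out bin, squarely astride the rail in the gap the timer leaves. Leave the two breakers on the rail as they are and do not disturb the bottle, the tin or the screwdriver.

Things in the scene. Friction and masses are not known exactly. Their poses are not given: they have to be found in the camera images.
- console: grey wedge-shaped control console, cover off, fixed: 190 mm deep (x), 280 mm wide (y); its top slopes up at 25 degrees from a 30 mm high edge facing the robot to a 119 mm high rear edge. Origin: centre of its footprint, x to the rear. Two wiring ducts, 25 mm wide, run 79 mm up-slope and down-slope of the rail, tops 15 mm above the rail (square off the slope)
- rail: steel top-hat rail across the console's slope, 35 mm wide, 240 mm long. Origin: its middle on the top face of the flanges, where devices sit; x up the slope, y along the rail, z square off it, leaning 25 degrees from vertical to the console's front. Flanges 2 mm thick, edges at x +-17.5 mm, hollow below. Three devices in any order 66 mm apart, 30 to 42 mm clear between them
- timer_mid (a point): timer: light grey rail device, 36 mm wide (y), round dark dial 9 mm high on the nose; 0.1 to 0.2 kg; flat sides, 90 mm long (x), 44 mm deep to the shoulders, 60 mm (z) to the top of its 45 mm long middle nose. Point 30 mm above its base, half-way up; x to its claw end (up-slope), z out of the nose. Its claw and foot (see timer) stand 9 mm below the base: on a flat floor the point is 39 mm up
- timer: same timer; origin mid-base, same axes. Under its +x end a fixed claw hooks 1.6 mm under the rail's upper edge, under its -x end a sprung round-nosed foot snaps under the lower edge. Tip the -x end up about the claw (torque about 0.2 N m) until the foot snaps out, at 8 to 12 degrees, slip the claw off 4 to 6 mm up-slope, lift away. A straight pull held square jams the claw
- breaker2_mid (a point): two-pole breaker, same grey, 36 mm wide, two linked dark toggles on its nose, held by the same catch; flat sides, 90 mm long (x), 44 mm deep to the shoulders, 60 mm (z) to the top of its 45 mm long middle nose. Point 30 mm above its base, half-way up; x to its claw end (up-slope), z out of the nose
- breaker1_mid (a point): single-pole breaker, same grey, 18 mm wide, one dark toggle on its nose, held by the same catch; flat sides, 90 mm long (x), 44 mm deep to the shoulders, 60 mm (z) to the top of its 45 mm long middle nose. Point 30 mm above its base, half-way up; x to its claw end (up-slope), z out of the nose
- tray: open aluminium parts tray fixed to the bench, 150 mm (x) x 130 mm (y) outside, 26 mm high, walls and floor 3 mm. Origin: centre of its underside
- bin (a joint): tilt of the tip-out bin in rad: 0 upright (shut), grows as its top comes forward to the robot, stop at 0.70 (40 degrees). Stiff pivot: about 4 N at the lip moves it, it stays where it is left
- bin_hinge (a point): middle of the bin's pivot, at the bin's lower front edge, 12 mm above the bench; fixed frame's axes: x to the rear, y along the pivot, z up. The frame spans x -8 to 138, y +-75 mm; side cheeks 54 mm above the bench in front, 126 mm from x = 85 mm back; a clear roof 126 to 130 mm above the bench covers x 85 to 138 mm, so the back is reached only with the bin tipped
- bin_lip (a point): middle of the top of the bin's front wall, 95 mm from the pivot; turns with the bin, x to the bin's back, z up the wall. Grey bin 130 deep, 128 mm wide, walls 3 mm; rear wall 55 mm high, sides 55 mm (89 in front); a 36 mm cross wall 64 mm behind the front. Fingers put down behind the front wall can pull it forward. A loose end clamp 30 mm high lies in the front half
- blank_mid (a point): blanking cover: plain light grey U-shaped cap, 48 (x) x 36 (y) x 63 mm high (z), 60 g, heavier below; point at its centre. At its x ends two 13 mm skirts, 42 mm apart inside (3.5 mm play each side of the rail), flared at the foot. Seated on the flanges, the point is 18.5 mm above them. It stands loose, z up, in the bin's rear half, and slides against the cross wall when the bin is tipped
- squeeze_bottle: pink squeeze bottle standing upright, 56 mm across, 150 mm high; leave alone. Origin: centre of its base
- small_tin: small steel paint tin with a yellow band, 71 mm across, 77 mm high; leave alone. Origin: centre of its base
- screwdriver: screwdriver lying on the bench before the console, 140 mm long, handle about 28 mm thick; leave alone. Its x runs along it

How it is judged:
On the way:
1. the timer is off the rail, lifted clear of it (z of timer_mid in the frame of rail above 0.065 m), for 0.1 s.
At the end, for the whole second after the job is handed in: Timer at rest in the tray, middle inside its walls, under 60 mm up. Blanking cover at rest astride the rail in the gap: middle within 6 mm of the rail's midline and 95 mm of mid-length, on the flanges (point 15.5 to 22 mm above), square within 0.12 rad lean, 0.22 rad turn. Both let go (x of timer_mid in the frame of tray between -0.072 and 0.072 m and y of timer_mid in the frame of tray between -0.062 and 0.062 m and z of timer_mid in the frame of tray between 0 and 0.06 m and x of blank_mid in the frame of rail between -0.006 and 0.006 m and y of blank_mid in the frame of rail between -0.095 and 0.095 m and z of blank_mid in the frame of rail between 0.0155 and 0.022 m and angle between the z axis of blank_mid and the z axis of rail, either way round below 0.12 rad and angle between the y axis of blank_mid and the y axis of rail, either way round below 0.22 rad and linear speed of each of timer, blank below 0.02 m/s); the robot touches nothing.
It fails at once if a breaker shifted more than 8 mm or pulled off the rail (distance of any of breaker2_mid, breaker1_mid from where it was at the start of the episode above 0.008 m).
It fails at once if the bottle, tin or screwdriver shifted more than 20 mm (distance of any of squeeze_bottle, small_tin, screwdriver from where it was at the start of the episode above 0.02 m).
It fails at once if the timer dropped or thrown (faster than 0.6 m/s out of the fingers: a fall of about 18 mm) (contact force between timer and the fingers below 0.05 N and linear speed of timer above 0.6 m/s).
It also fails if it takes over 67 s, if anything falls off the work surface, if the arm or the gripper's body presses on something with over 40 N, if the wrist force passes 120 N, or if a joint passes its speed limit or range.

## Working session

There is one attempt and no reset: what is moved stays moved. The work goes in short steps, each a Python script; the robot and the scene stay as the last script left them, time stands still between calls to the robot, and variables do not carry over. Pictures are saved under pics/ and viewed, at most 12 in all, crops included, and the job is handed in when it is done.

```bash
ls; mkdir -p pics; cat > h.py <<'E'
from cell import bot
import numpy as np, cv2
from scipy.spatial.transform import Rotation as R
def snap(n,f=None):
    im=bot.camera(n)
    if f: cv2.imwrite('pics/'+f,im[:,:,::-1])
    return im
E
python3 - <<'E'
from h import *
a=snap('scene');b=snap('top')
cv2.imwrite('pics/a.png',cv2.resize(a,(800,600))[:,:,::-1]);cv2.imwrite('pics/b.png',cv2.resize(b,(800,600))[:,:,::-1])
for n in('scene','top'):
    c=bot.calibration(n);print(n,c['mtx'].tolist() if hasattr(c['mtx'],'tolist') else c['mtx'],c['k1']);print(np.round(c['extrinsics'],4).tolist())
    for t in['console','rail','timer_mid','breaker2_mid','breaker1_mid','tray','bin','bin_lip','blank_mid','squeeze_bottle','small_tin','screwdriver']:
        print(t,[(np.round(d['bbox']).astype(int).tolist(),round(d['confidence'],2)) for d in bot.search_frame(n,t)[:3]])
c=bot.calibration('wrist');print({k:np.round(v,4).tolist() for k,v in c.items()})
print(bot.read_clock(),bot.grip_depth,bot.read_tool_rot())
E
```

```text
pics
scene [[436.6971903297616, 0.0, 262.51765386047174], [0.0, 436.6971903297616, 191.37103911378705], [0.0, 0.0, 1.0]] -0.12167946318565796
[[-0.2251, 0.9742, 0.0153, 0.1225], [0.5566, 0.1415, -0.8186, -0.2151], [-0.7997, -0.1758, -0.5741, 1.5704], [0.0, 0.0, 0.0, 1.0]]
console [([190, 190, 125, 81], 0.61), ([221, 178, 24, 28], 0.41)]
rail []
timer_mid [([221, 178, 26, 30], 0.71)]
breaker2_mid [([283, 186, 16, 26], 0.84)]
breaker1_mid [([253, 183, 18, 26], 0.59)]
tray [([119, 185, 61, 43], 0.77)]
bin [([364, 184, 55, 20], 0.94)]
bin_lip [([364, 188, 54, 20], 0.69)]
blank_mid []
squeeze_bottle [([211, 147, 24, 48], 0.82)]
small_tin [([314, 175, 27, 35], 0.71)]
screwdriver []
top [[414.7305596521863, 0.0, 252.87966151162806], [0.0, 414.7305596521863, 193.0078204570951], [0.0, 0.0, 1.0]] -0.0029015012852562027
[[-0.0156, -0.9998, -0.0097, 0.0155], [-0.985, 0.017, -0.1717, 0.5207], [0.1719, 0.0069, -0.9851, 0.99], [0.0, 0.0, 0.0, 1.0]]
console [([190, 114, 124, 96], 0.66)]
rail [([194, 113, 115, 93], 0.91)]
timer_mid [([273, 139, 20, 44], 0.59), ([215, 145, 21, 44], 0.46)]
breaker2_mid [([214, 147, 24, 42], 0.91)]
breaker1_mid [([251, 146, 7, 40], 0.58)]
tray [([344, 152, 63, 64], 0.94)]
bin [([95, 180, 62, 46], 0.85)]
bin_lip [([95, 182, 62, 43], 0.73)]
blank_mid [([113, 179, 21, 16], 0.65)]
squeeze_bottle [([301, 219, 33, 26], 0.59)]
small_tin [([178, 222, 37, 32], 0.97), ([97, 179, 61, 45], 0.43)]
screwdriver [([230, 218, 53, 12], 0.62)]
{'mtx': [[318.1623, 0.0, 258.1768], [0.0, 318.1623, 188.5064], [0.0, 0.0, 1.0]], 'k1': -0.0679, 'hand_eye': [[0.0001, -0.9531, -0.3025, 0.0757], [1.0, 0.0002, -0.0003, -0.0012], [0.0003, -0.3025, 0.9531, -0.1418], [0.0, 0.0, 0.0, 1.0]]}
1.3 0.0187 [3.08018731e-06 1.21603731e-01 9.92578729e-01 9.81057968e-06]
```

View pics/a.png

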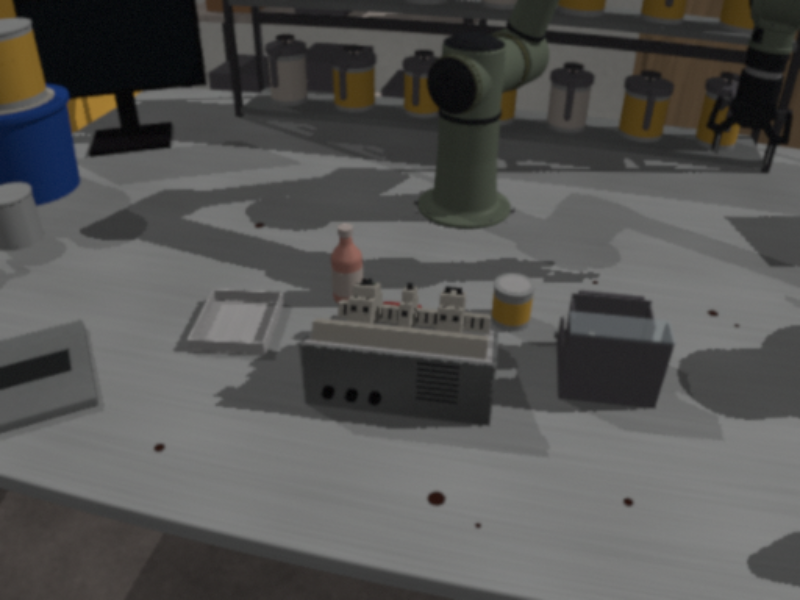

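View pics/b.png

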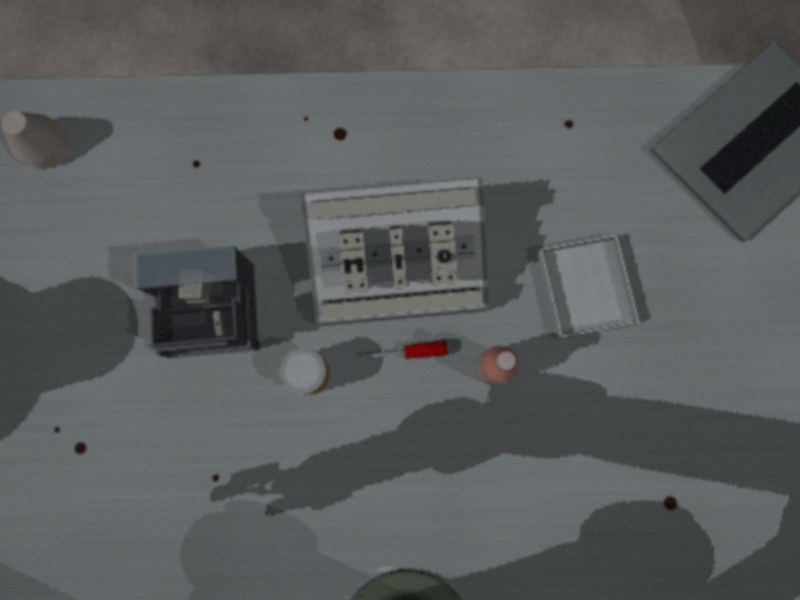

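The scene view shows the console in the middle, tray left, bin right. In the top view (800 px) the timer (round dial) is at (442,255) on the rail's right end. Breaker1 is at (398,258), breaker2 at (353,262), the blank at (192,288) in the bin, and the tray centre near (590,285). Next I take closer wrist views.

```bash
cat >> h.py <<'E'
from scipy.optimize import least_squares
def proj(P,cal,T):   # T world->cam
    P=np.atleast_2d(P); c=P@T[:3,:3].T+T[:3,3]; s=c[:,:2]/c[:,2:]
    s=s*(1+cal['k1']*(s**2).sum(1,keepdims=True)); m=np.array(cal['mtx'])
    return s*[m[0,0],m[1,1]]+[m[0,2],m[1,2]]
def wristT(p,q):     # tool pose -> world->cam
    W=np.eye(4);W[:3,:3]=R.from_quat(q,scalar_first=True).as_matrix();W[:3,3]=p
    return np.linalg.inv(W@np.array(bot.calibration('wrist')['hand_eye']))
def pose2(v): # x,y,yaw -> 4x4
    T=np.eye(4);T[:3,:3]=R.from_euler('z',v[2]).as_matrix();T[:2,3]=v[:2];return T
def fit(v0,obs): # obs: list of (local pts Nx3, pixels Nx2, cal, T)
    f=lambda v:np.concatenate([(proj(np.array(L,float)@pose2(v)[:3,:3].T+pose2(v)[:3,3],c,T)-np.array(px)).ravel() for L,px,c,T in obs])
    r=least_squares(f,v0,loss='soft_l1');return r.x,np.round(r.fun.reshape(-1,2),1).tolist()
DOWN=[0,0,1,0]
E
python3 - <<'E'
from h import *
import json
for n,p in(('bin',[.48,.27,.33]),('con',[.49,-.02,.32])):
    bot.move_pose(p,DOWN)
    P=bot.read_position();q=bot.read_tool_rot();im=snap('wrist')
    cv2.imwrite(f'pics/w_{n}.png',cv2.resize(im,(800,600))[:,:,::-1])
    json.dump([list(map(float,P)),list(map(float,q))],open(n+'.json','w'));print(P,q,bot.read_clock())
    for t in ['timer_mid','breaker2_mid','breaker1_mid','bin','bin_lip','blank_mid','tray']:
        print(t,[(np.round(d['bbox']).astype(int).tolist(),round(d['confidence'],2)) for d in bot.search_frame('wrist',t)[:2]])
E
```

```text
[0.47942126 0.27064701 0.32976468] [-2.95790444e-04 -5.30879780e-04  9.99999814e-01  5.25690052e-05] 2.9917
timer_mid [([2, 201, 31, 75], 0.88)]
breaker2_mid [([68, 194, 55, 75], 0.81)]
breaker1_mid [([25, 201, 44, 70], 0.96)]
bin [([238, 127, 108, 88], 0.63)]
bin_lip [([238, 126, 110, 90], 0.71), ([129, 66, 68, 61], 0.41)]
blank_mid [([285, 178, 30, 36], 0.88)]
tray []
[ 0.49021644 -0.01934217  0.32016214] [ 2.27214910e-04 -3.34803530e-04  9.99999892e-01  2.26780451e-04] 4.5083
timer_mid [([200, 196, 41, 83], 0.78)]
breaker2_mid [([312, 187, 46, 81], 0.93), ([113, 68, 71, 53], 0.57)]
breaker1_mid [([266, 193, 24, 78], 0.68)]
bin [([454, 125, 56, 82], 0.89), ([8, 126, 116, 111], 0.66)]
bin_lip [([452, 123, 59, 79], 0.89)]
blank_mid [([475, 174, 35, 32], 0.85)]
tray [([9, 126, 114, 109], 0.71)]
```

View pics/w_bin.png

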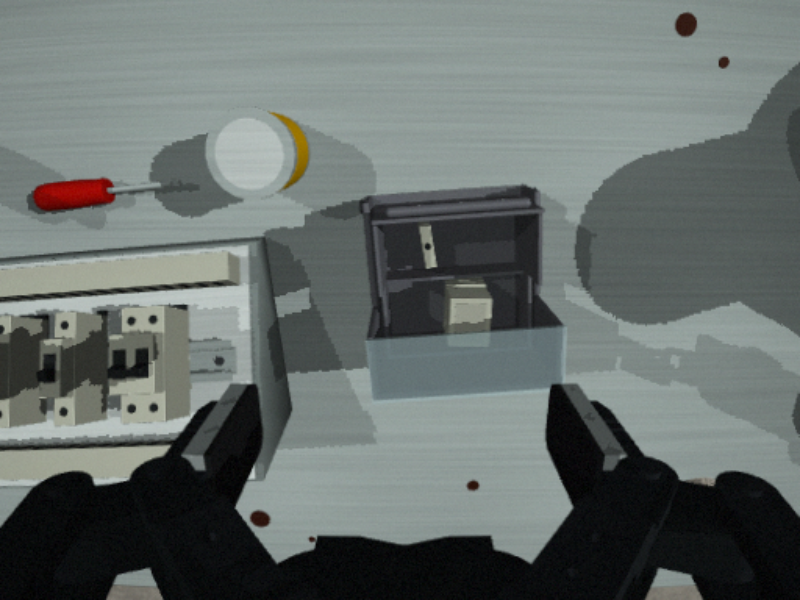

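View pics/w_con.png

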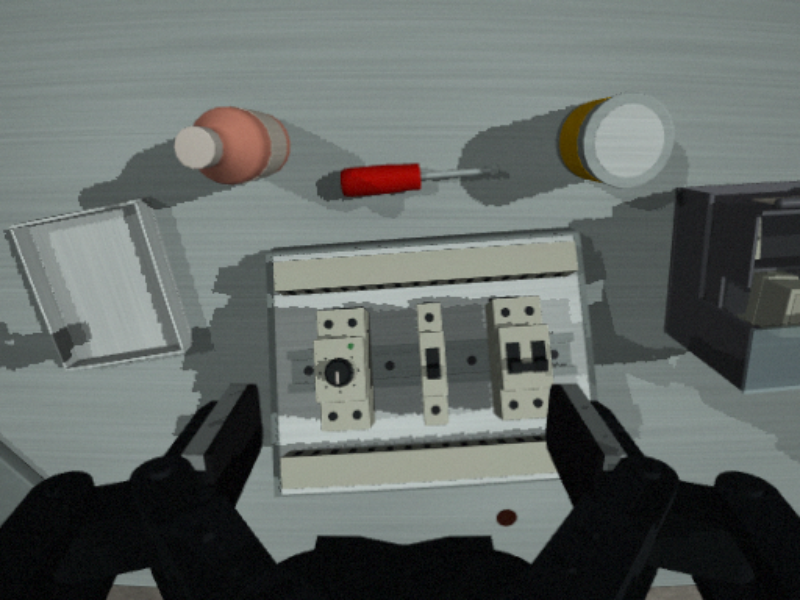

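The bin view shows the roof quad at about (368,337), (564,324), (562,386), (373,399). The blank's top is centred near (469,316), 43 px wide, so its 36 mm side lies along y; the end clamp is at (427,245). The console view shows the timer (dial) at (340,372), leftmost on the rail. Next I fit the poses.

```bash
cat > fit.py <<'E'
from h import *
import json
S=512/800
cw=bot.calibration('wrist');ct=bot.calibration('top')
Tb=wristT(*json.load(open('bin.json')));Tc=wristT(*json.load(open('con.json')));Tt=np.array(ct['extrinsics'])
def px(*a): return (np.array(a)+.5)*S-.5
def dev(y,w,z=.044,x=.045): return [[-x,y-w,z],[-x,y+w,z],[x,y-w,z],[x,y+w,z]]
obs=[(dev(-.066,.018),px((317,309),(368,308),(322,430),(371,428)),cw,Tc),
 (dev(.066,.018),px((490,299),(540,296),(499,418),(549,414)),cw,Tc),
 (dev(0,.009),px((417,304),(441,303),(424,425),(448,423)),cw,Tc),
 (dev(.066,.018),px((122,307),(160,305),(123,423),(160,420)),cw,Tb),
 ([[.045,-.048,.044],[.045,-.084,.044],[-.045,-.048,.044],[-.045,-.084,.044]],px((428,224),(453,222),(433,285),(457,283)),ct,Tt)]
def rail(v):
    T=np.eye(4);T[:3,:3]=(R.from_euler('z',v[3])*R.from_euler('y',-25,degrees=True)).as_matrix();T[:3,3]=v[:3];return T
f=lambda v:np.concatenate([(proj(np.array(L)@rail(v)[:3,:3].T+v[:3],c,T)-p).ravel() for L,p,c,T in obs])
r=least_squares(f,[.56,0,.09,0],loss='soft_l1');print('rail',r.x.round(4));print(np.round(r.fun.reshape(-1,2),1).tolist())
A=np.array
con,e=fit([.56,0,0],[([[-.095,-.14,.03],[-.095,.14,.03],[.095,-.14,.119]],px((270,250),(577,234),(281,493)),cw,Tc),
 ([[-.095,.14,.03],[.095,.14,.119]],px((265,238),(258,478)),cw,Tb),
 ([[.095,.14,.119],[.095,-.14,.119],[-.095,.14,.03],[-.095,-.14,.03]],px((306,193),(480,180),(320,324),(487,308)),ct,Tt)])
print('con',con.round(4),e)
b,e=fit([.5,.3,0],[([[.085,-.075,.13],[.085,.075,.13],[.138,-.075,.13],[.138,.075,.13]],px((368,337),(564,324),(373,399),(562,386)),cw,Tb),
 ([[.085,-.075,.13],[.138,-.075,.13]],px((747,329),(744,390)),cw,Tc)])
print('bin',b.round(4),e)
bl,_=fit([b[0]+.09,b[1],b[2]],[([[-.024,-.018,.078],[-.024,.018,.078],[0,0,.078]],px((448,299),(490,298),(469,316)),cw,Tb)])
print('blank in bin',(np.linalg.inv(pose2(b))@np.r_[bl[:2],0,1]).round(4),bl.round(4),_)
t,e=fit([.55,-.32,0],[([[-.075,-.065,.026],[-.075,.065,.026],[.075,.065,.026],[.075,-.065,.026]],px((10,229),(137,201),(187,352),(66,367)),cw,Tc),
 ([[.075,.065,.026],[.075,-.065,.026],[-.075,-.065,.026],[-.075,.065,.026]],px((541,247),(617,237),(637,322),(559,335)),ct,Tt)])
print('tray',t.round(4),e)
np.savez('fit.npz',rail=r.x,bin=b,tray=t)
E
python3 fit.py
```

```text
rail [0.5924 0.0013 0.0854 0.0684]
[[0.1, 0.4], [-2.4, -0.9], [0.2, 0.3], [-0.2, -0.1], [0.8, -0.4], [-0.8, -0.4], [1.3, 1.2], [0.5, 1.6], [-0.8, -0.4], [-0.9, -0.8], [-0.3, -0.2], [0.0, 0.2], [0.1, 0.3], [3.4, -0.3], [-0.7, -0.3], [3.9, 0.5], [0.7, 0.5], [0.3, 0.5], [0.0, -0.6], [-0.1, -0.6]]
con [0.5947 0.0049 0.0675] [[-0.8, -0.1], [4.3, -3.0], [-3.1, 0.2], [-3.7, 0.7], [4.9, 0.1], [-4.4, -0.2], [0.9, -1.6], [-3.5, -0.4], [0.2, 0.6]]
bin [0.4542 0.3072 0.0773] [[-3.2, 0.2], [0.8, -0.8], [-1.9, 0.9], [0.9, 0.5], [4.1, -1.0], [-0.4, 0.5]]
blank in bin [0.1013 0.0094 0.     1.    ] [0.5544 0.3243 0.0337] [[-0.3, -0.4], [0.4, -0.6], [-0.1, 5.5]]
tray [ 0.5486 -0.3083  0.1625] [[0.0, -2.6], [0.8, -1.0], [-0.6, 0.7], [-0.1, 2.5], [-0.9, -0.1], [-0.3, -2.5], [0.9, -0.3], [0.4, 0.6]]
```

```bash
cat >> h.py <<'E'
import os
if os.path.exists('fit.npz'):
    F=np.load('fit.npz')
    RT=np.eye(4);RT[:3,:3]=(R.from_euler('z',F['rail'][3])*R.from_euler('y',-25,degrees=True)).as_matrix();RT[:3,3]=F['rail'][:3]
    BT=pose2(F['bin']); BT[2,3]=.012; TT=pose2(F['tray'])
FL=np.diag([-1.,1,-1])
def pose(T,p,tilt=0.):  # grasp point p in frame T, tool against frame z, frame leaned by rotation `tilt` about its y
    M=T[:3,:3]@R.from_euler('y',tilt).as_matrix()@FL
    g=T[:3,:3]@np.array(p,float)+T[:3,3]; tcp=g+M[:,2]*bot.grip_depth
    return tcp,R.from_matrix(M).as_quat(scalar_first=True)
def lin(pq,speed=.15,f=None): return bot.move_linear(pq[0],speed=speed,rotation=pq[1],until_force=f)
E
python3 - <<'E'
from h import *
for n,pq in dict(ab=pose(RT,[0,-.066,.12]),gr=pose(RT,[0,-.066,.032]),tray=pose(TT,[0,0,.044]),lip=pose(BT,[.018,.02,.12]),
  lip2=pose(BT@np.r_[np.c_[R.from_euler('y',-.69).as_matrix(),[0,0,0]],[[0,0,0,1]]],[.018,.02,.09]),bl=pose(BT@np.r_[np.c_[R.from_euler('y',-.69).as_matrix(),[0,0,0]],[[0,0,0,1]]],[.092,.01,.05])).items():
    j=bot.solve_ik(*pq);print(n,np.round(pq[0],3),None if j is None else np.round(j,2))
bot.set_gripper(.6)
bot.move_pose(*pose(RT,[0,-.066,.10]))
p=bot.read_position();q=bot.read_tool_rot();im=snap('wrist','w2.png');print(bot.read_clock(),p-pose(RT,[0,-.066,.10])[0])
T=wristT(p,q);c=bot.calibration('wrist')
L=np.array([[x,y,.044] for y in(-.084,-.048) for x in(-.045,.045)]+[[x,y,.06] for y in(-.084,-.048) for x in(-.0225,.0225)])
for u,v in proj(L@RT[:3,:3].T+RT[:3,3],c,T): cv2.circle(im,(int(round(u)),int(round(v))),3,(255,0,0),1)
cv2.imwrite('pics/w2o.png',cv2.resize(im,(800,600))[:,:,::-1])
E
```

```text
ab [ 0.554 -0.067  0.177] [-0.35  0.13 -0.72  0.32  0.17 -0.38]
gr [ 0.591 -0.065  0.097] [-0.32  0.31 -0.74  0.11  0.16 -0.35]
tray [ 0.549 -0.308  0.025] [-0.63  0.66 -0.21  0.7   0.   -0.79]
lip [0.471 0.328 0.113] [ 0.48  0.47 -0.29  0.81  0.    0.4 ]
lip2 [0.421 0.325 0.078] [ 0.74  0.33 -1.04 -0.38 -0.4   0.54]
bl [0.504 0.321 0.095] [ 0.61  0.35 -0.92 -0.32 -0.33  0.42]
6.25 [ 0.00070407 -0.00025144  0.00083075]
```

View pics/w2o.png

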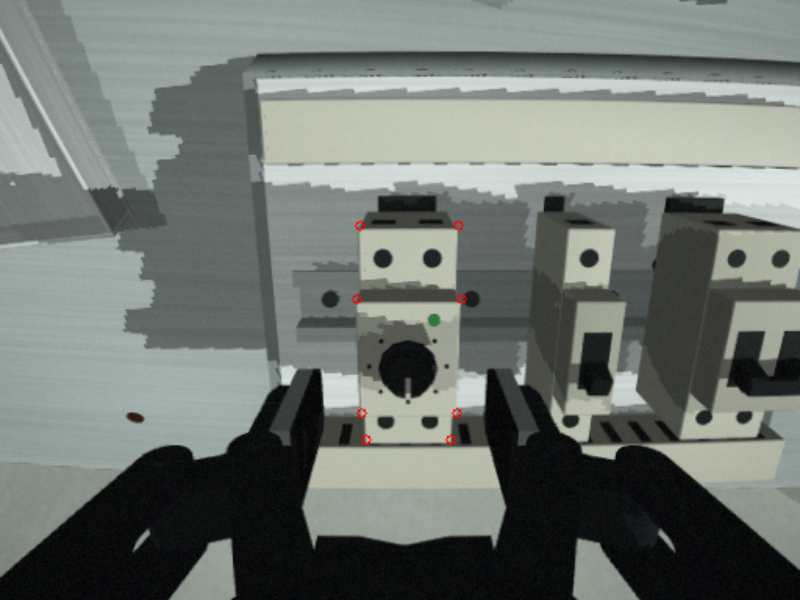

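The overlay corners sit on the timer's outline to about 1 mm, and the fingers at (300,420) and (510,420) straddle it. I go ahead with the grasp, tilt, slip and lift.

```bash
python3 - <<'E'
from h import *
y=-.066;g0=np.array([0,y,.032]);P=np.array([.017,y,-.001])
print(lin(pose(RT,g0),.1,20),bot.read_ft_force())
bot.set_gripper(0.2,90);print('w',bot.read_gripper_width(),bot.read_finger_force(),bot.read_ft_force())
def tp(d,off=(0,0,0)):
    t=np.deg2rad(d);r=R.from_euler('y',t)
    return pose(RT,P+r.apply(g0-P)+off,t)
for d in(4,8,12,15):
    lin(tp(d),.03);print(d,np.round(RT[:3,:3].T@bot.read_ft_force(),1),np.round(RT[:3,:3].T@bot.read_moment(),2))
lin(tp(15,(.006,0,.0)),.03);print(np.round(RT[:3,:3].T@bot.read_ft_force(),1))
lin(tp(15,(.006,0,.012)),.04);print(np.round(RT[:3,:3].T@bot.read_ft_force(),1))
print(bot.read_clock(),bot.read_gripper_width());snap('wrist','w3.png')
E
```

```text
False [-0.49122211 -0.07117347  0.26545596]
w 0.41123838601674245 89.61122989654541 [-4.14933883  0.75646081  6.16613107]
4 [-0.9 -1.   9.4] [-0.24  0.31 -0.05]
8 [-0.1 -2.1  7.5] [-0.31  0.21  0.06]
12 [-1.4 -1.7  8.8] [-0.53  0.47  0.06]
15 [-0.4 -1.4  8. ] [-0.26  0.38  0.04]
[-4.3 -1.1  4.1]
[-0.8  0.1 -0.6]
9.1667 0.4109014738224571
```

```bash
python3 - <<'E'
from h import *
y=-.066
lin(pose(RT,[0.004,y,.12],np.deg2rad(15)),.12);print('z, F',bot.read_position(),bot.read_ft_force())
bot.move_pose(*pose(TT,[0,0,.16]))
im=snap('wrist');cv2.imwrite('pics/w4.png',im[:,:,::-1])
print([(np.round(d['bbox']).astype(int).tolist(),round(d['confidence'],2)) for d in bot.search_frame('wrist','timer_mid')[:2]],bot.read_gripper_width(),bot.read_clock())
E
```

```text
z, F [ 0.55326597 -0.06756663  0.17718346] [-0.15012098  0.53873053 -1.3084811 ]
[([206, 144, 107, 205], 0.89)] 0.41262209098420766 11.0417
```

View pics/w4.png

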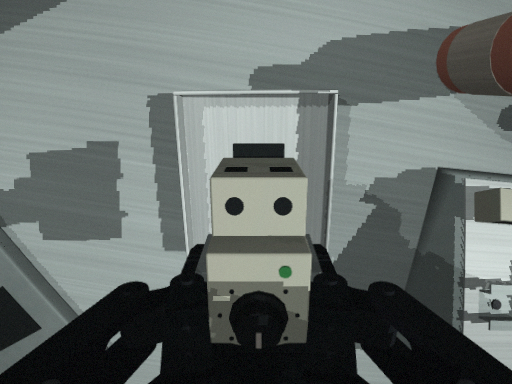

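The timer (centre about (258,270)) is held square over the tray, whose rim runs from (175,93) to (337,92). I lower and release it, then tip the bin.

```bash
cat >> h.py <<'E'
def tilted(th): # bin frame tipped by th
    T=BT.copy();T[:3,:3]=BT[:3,:3]@R.from_euler('y',-th).as_matrix();return T
E
python3 - <<'E'
from h import *
lin(pose(TT,[0,0,.060]),.15)
print(lin(pose(TT,[0,0,.038]),.02,2.5),bot.read_position()[2]+bot.grip_depth)
bot.set_gripper(.52);bot.wait(.1)
lin(pose(TT,[0,0,.17]),.2)
snap('wrist');print([(np.round(d['bbox']).astype(int).tolist(),round(d['confidence'],2)) for d in bot.search_frame('wrist','timer_mid')[:2]],bot.read_clock())
bot.move_pose([.5,0,.3],DOWN)
bot.set_gripper(0.05)
# lip: check hinge/lip pose from near
bot.move_pose(*pose(BT,[.024,.022,.19]))
p=bot.read_position();q=bot.read_tool_rot();im=snap('wrist');T=wristT(p,q);c=bot.calibration('wrist')
L=np.array([[x,y,.095] for x in(0,.003) for y in(-.064,.064)]+[[.085,-.075,.118],[.085,.075,.118],[.026,.022,.095]]+[[-.008,s*.075,.042] for s in(1,-1)])
for u,v in proj(L@BT[:3,:3].T+BT[:3,3],c,T): cv2.circle(im,(int(round(u)),int(round(v))),3,(255,0,0),1)
cv2.imwrite('pics/w5.png',im[:,:,::-1]);print(bot.read_clock())
E
```

```text
True 0.0422251206978392
[([232, 121, 53, 126], 0.78)] 13.9417
17.0833
```

View pics/w5.png

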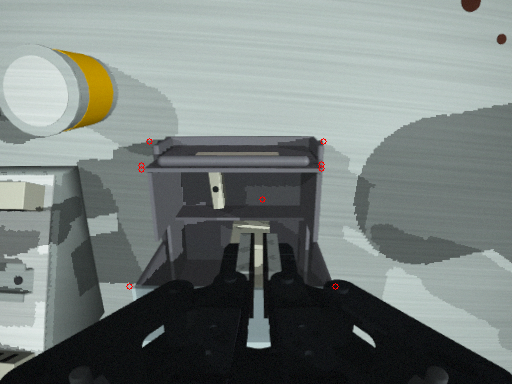

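The lip line at row ~169 agrees with the prediction. The bin's true y is about 2.5 mm further left-positive than fitted. The insertion point (263,199) is clear of the clamp at (217,190), so I correct y and tip the bin.

```bash
python3 - <<'E'
import numpy as np
F=dict(np.load('fit.npz'));b=F['bin'];b[:2]+=.0025*np.array([-np.sin(b[2]),np.cos(b[2])]);np.savez('fit.npz',**F)
E
python3 - <<'E'
from h import *
h=.068+bot.grip_depth
lin(pose(BT,[.026,.026,.12]),.2)
print('down hit',lin(pose(BT,[.026,.026,h]),.08,15),bot.read_position()[2])
for th in (.001,.14,.28,.42,.56,.66):
    s=lin(pose(tilted(th),[.013,.026,h]),.08,35);print(th,s,np.round(bot.read_ft_force(),1))
    if s: break
else: print(lin(pose(tilted(.71),[.013,.026,h]),.04,15),np.round(bot.read_ft_force(),1))
print(bot.read_clock())
s=bot.read_position();q=R.from_quat(bot.read_tool_rot(),scalar_first=True).as_matrix()
print('tilt',np.arctan2(np.hypot(q[0,2],q[1,2]),-q[2,2]))
# release: back off from wall, out along tool axis
th=.69
lin(pose(tilted(th),[.03,.026,h]),.1); lin(pose(tilted(th),[.03,.026,.19]),.2)
bot.set_gripper(.6)
lin(pose(tilted(th),[.075,.012,.16]),.2)
p=bot.read_position();q=bot.read_tool_rot();im=snap('wrist');T=wristT(p,q);c=bot.calibration('wrist');B=tilted(th)
np.savez('w6.npz',p=p,q=q)
L=np.array([[0,-.064,.095],[0,.064,.095],[.13,-.064,.055],[.13,.064,.055]]+[[.067+x,.012+y,.066] for x in(0,.048) for y in(-.018,.018)])
for u,v in proj(L@B[:3,:3].T+B[:3,3],c,T): cv2.circle(im,(int(round(u)),int(round(v))),3,(255,0,0),1)
cv2.imwrite('pics/w6.png',cv2.resize(im,(800,600))[:,:,::-1]);print(bot.read_clock(),[(np.round(d['bbox']).astype(int).tolist(),round(d['confidence'],2)) for d in bot.search_frame('wrist','blank_mid')[:2]])
E
```

```text
down hit False 0.0802048851392011
0.001 False [ 0.9  0.5 -1. ]
0.14 False [-0.1  0.3 -0.1]
0.28 False [-0.2 -0.7  0.3]
0.42 False [ 0.2 -1.1  0.5]
0.56 False [0.4 0.5 0.1]
0.66 False [0.2 0.5 0.5]
False [4.9 1.4 2.7]
20.325
tilt 0.7118492274185004
22.3167 [([237, 175, 47, 71], 0.92), ([132, 79, 213, 180], 0.34)]
```

View pics/w6.png

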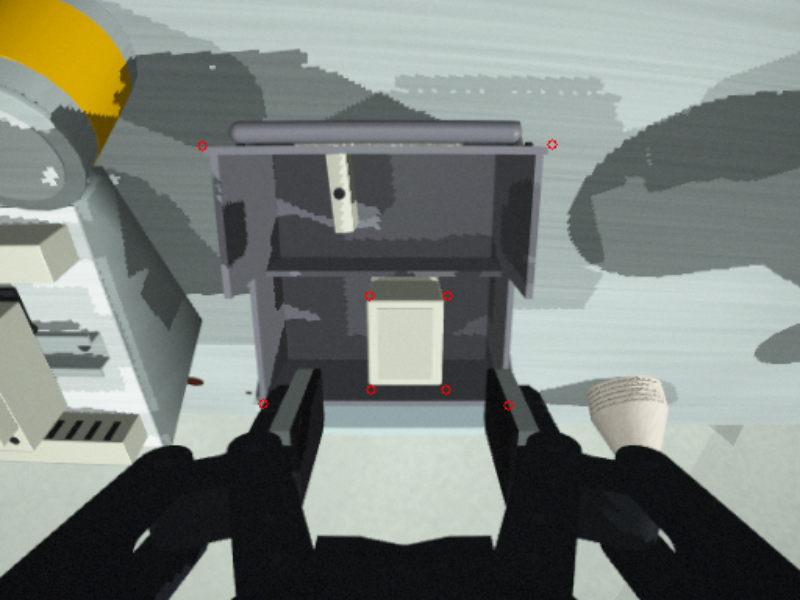

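The bin is fully tipped (lip at row ~150). The blank's top is centred at (404,343), about 2 mm off my assumed y (now 0.010), and squarely aligned. I grasp it next.

```bash
python3 - <<'E'
from h import *
B=tilted(.69);g=[.091,.010,.046]
lin(pose(B,[.091,.010,.12]),.15)
print(lin(pose(B,g),.08,12),np.round(bot.read_position()-pose(B,g)[0],4))
bot.set_gripper(.2,35);print('w',bot.read_gripper_width(),bot.read_finger_force())
lin(pose(B,[.091,.010,.075]),.08);lin(pose(B,[.085,.010,.17]),.2)
print('w',bot.read_gripper_width(),bot.read_clock())
bot.move_pose(*pose(RT,[0,.03,.20]));lin(pose(RT,[0,-.066,.12]),.2)
p=bot.read_position();q=bot.read_tool_rot();im=snap('wrist');T=wristT(p,q);c=bot.calibration('wrist')
L=np.array([[x,-.066+y,.12+.0205] for x in(-.024,.024) for y in(-.018,.018)]+[[-.024,-.066+y,.12-.0425] for y in(-.018,.018)])
for u,v in proj(L@RT[:3,:3].T+RT[:3,3],c,T): cv2.circle(im,(int(round(u)),int(round(v))),3,(255,0,0),1)
cv2.imwrite('pics/w7.png',cv2.resize(im,(800,600))[:,:,::-1]);print(bot.read_clock())
E
```

```text
False [-0.0001  0.0001  0.0003]
w 0.41740669205127334 37.97666708822362
w 0.422287918549871 25.2833
27.3083
```

View pics/w7.png

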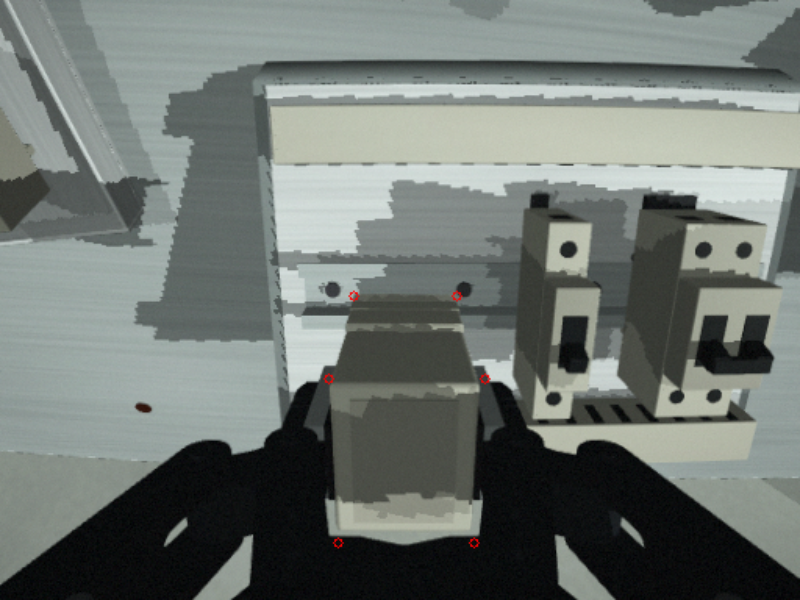

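The blank is held square, with its top front edge at row 382 and foot edge at row 297, both within ~1 mm of prediction. I lower it onto the rail.

```bash
python3 - <<'E'
from h import *
def gz(): 
    M=R.from_quat(bot.read_tool_rot(),scalar_first=True).as_matrix();g=bot.read_position()-M[:,2]*bot.grip_depth
    return np.round(RT[:3,:3].T@(g-RT[:3,3]),4)
lin(pose(RT,[0,-.066,.055]),.1)
print(lin(pose(RT,[0,-.066,.024]),.02,5),gz(),np.round(RT[:3,:3].T@bot.read_ft_force(),1),bot.read_clock())
E
```

```text
True [ 0.0001 -0.0659  0.034 ] [-0.1 -0.2  2.4] 29.125
```

```bash
python3 - <<'E'
from h import *
def gz(): 
    M=R.from_quat(bot.read_tool_rot(),scalar_first=True).as_matrix();g=bot.read_position()-M[:,2]*bot.grip_depth
    return np.round(RT[:3,:3].T@(g-RT[:3,3]),4)
print(lin(pose(RT,[0,-.066,.026]),.01,8),gz(),np.round(RT[:3,:3].T@bot.read_ft_force(),1),np.round(RT[:3,:3].T@bot.read_moment(),2),bot.read_clock())
p=bot.read_position();q=bot.read_tool_rot();im=snap('wrist');T=wristT(p,q);c=bot.calibration('wrist')
L=np.array([[x,-.066+y,.05] for x in(-.024,.024) for y in(-.018,.018)]+[[-.024,-.066+y,-.013] for y in(-.018,.018)]+[[-.0175,-.1,0],[-.0175,-.03,0]])
for u,v in proj(L@RT[:3,:3].T+RT[:3,3],c,T): cv2.circle(im,(int(round(u)),int(round(v))),3,(255,0,0),1)
cv2.imwrite('pics/w8.png',cv2.resize(im,(800,600))[:,:,::-1])
E
```

```text
True [ 0.0001 -0.0659  0.0339] [ 0.8 -0.1  4. ] [0.08 0.37 0.03] 29.3667
```

View pics/w8.png

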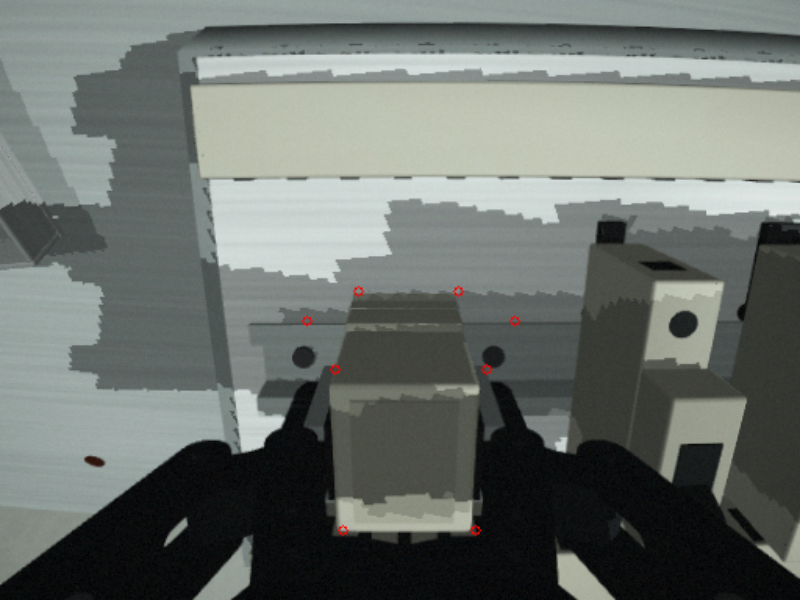

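Rail edge (row 323) matches the prediction (321) and the skirt straddles it. Contact came ~4 mm high, so I feel for the side play under light lift to confirm the skirts are astride, and to centre the cover.

```bash
python3 - <<'E'
from h import *
def gz(): 
    M=R.from_quat(bot.read_tool_rot(),scalar_first=True).as_matrix();g=bot.read_position()-M[:,2]*bot.grip_depth
    return np.round(RT[:3,:3].T@(g-RT[:3,3]),4)
lin(pose(RT,[0,-.066,.0355]),.03)
a=lin(pose(RT,[.008,-.066,.0355]),.015,5),gz();print(a)
b=lin(pose(RT,[-.008,-.066,.0355]),.015,5),gz();print(b)
if a[0] and b[0]:
    m=(a[1][0]+b[1][0])/2
    lin(pose(RT,[m,-.066,.0355]),.02)
    print(m,lin(pose(RT,[m,-.066,.024]),.01,6),gz())
print(bot.read_clock())
E
```

```text
(True, array([ 0.0022, -0.0656,  0.0348]))
(True, array([-0.0042, -0.0659,  0.0354]))
-0.0009999999999999998 True [-0.0011 -0.066   0.0339]
31.35
```

The play is 6.4 mm (7 expected), so the cover is astride, centred and seats repeatably. I release it and check.

```bash
python3 - <<'E'
from h import *
bot.set_gripper(.56);bot.wait(.1)
m=-.001
lin(pose(RT,[m,-.066,.05]),.05);lin(pose(RT,[m,-.066,.13]),.15)
p=bot.read_position();q=bot.read_tool_rot();im=snap('wrist');T=wristT(p,q);c=bot.calibration('wrist')
L=np.array([[x+m,-.066+y,.052] for x in(-.024,.024) for y in(-.018,.018)]+[[-.024+m,-.066+y,-.011] for y in(-.018,.018)])
for u,v in proj(L@RT[:3,:3].T+RT[:3,3],c,T): cv2.circle(im,(int(round(u)),int(round(v))),3,(255,0,0),1)
t=snap('top');print(bot.search_frame('top','timer_mid')[:2],bot.read_clock())
cv2.imwrite('pics/w9.png',np.vstack([im,t[100:260]])[:,:,::-1])
E
```

```text
[{'bbox': [366.4, 161.1, 21.1, 43.8], 'confidence': 0.9}] 33.0417
```

View pics/w9.png

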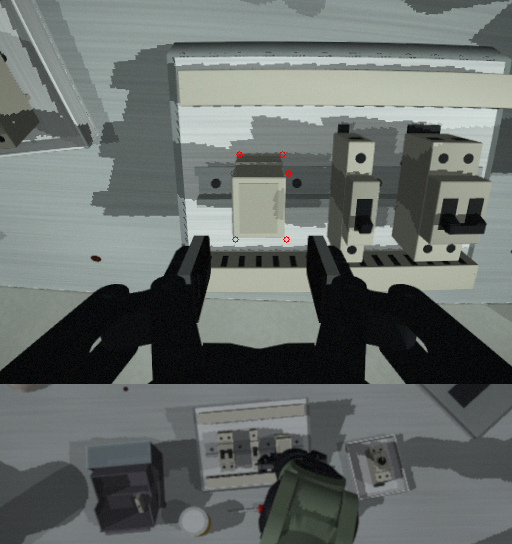

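The cover stands square on the rail at (259,207), matching its predicted corners. The timer lies in the tray, the breakers are unmoved and the gripper is clear, so I hand in.

```bash
python3 -c "
from h import *
print(bot.close_job(),bot.read_clock())"
```

```text
the job is handed in; nothing more can be done
the job is handed in; nothing more can be done
```

The job is handed in at about 33 s of the 67 s allowed: the timer is in the aluminium tray and the blanking cover sits astride the rail in its gap, with the breakers unmoved in the last pictures; the call returned no verdict.

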